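# Raise the bench tray one hole and load it

### The job

The tray of the small bench stand sits too low for the strip canisters to go under it. Pinch in the two spring buttons on its sleeve, slide it up until both snap out through the very next pair of holes, stop there without straining the buttons or lifting the stand, and press or tug the tray down with about 10 N to check that it is locked. Then set the small white specimen cup upright on the tray, clear of its rim, leaving the other things where they are.

Things in the scene. Friction and masses are not known exactly. Their poses are not given: they have to be found in the camera images.
- stand: Bench tray stand: grey foot plate 115 x 190 x 16 mm (3.2 kg, loose on the worktop) with an upright square post 25 mm wide. Origin on the worktop under the post's axis, z up. The foot reaches 145 mm to +y and 45 mm to -y of the post. Two spring buttons sit in the post, on its -x and +x sides, 172 mm above the worktop.
- tray: Sleeve with tray, 0.36 kg, sliding up and down on the post (it cannot turn). Origin in the middle of the tray floor's upper face, axes as the stand's; the tray is 128 x 128 mm with a rim 8 mm high. At the start the floor is 99 mm above the worktop. The post axis lies 100 mm to -y. Let go between holes it sinks slowly.
- sleeve_top (a point): Centre of the sleeve's closed top, on the post axis, 102 mm above the tray floor and 29 mm above the buttons at the start. Square aluminium sleeve, 31 x 31 mm, wall 3 mm; its -x and +x faces have three pairs of 15 mm holes one above another, unevenly drilled, 27 to 36 mm apart (the snap tells). At the start the buttons stand in the top pair.
- button_front: Steel spring button, 13 mm across, in the -x side of the post; origin at its outer tip. Out, the tip is 20 mm from the post axis and 4.5 mm proud of the sleeve (straight flank in the hole, nose a cone 3.5 mm high). It goes in along x against 2 to 4 N. Trapped under the sleeve wall its tip is 12.5 mm from the axis. Over 12.5 N between it and the sleeve strains it.
- button_back: The same button in the +x side; origin at its outer tip. Pinched flush with the sleeve by flat fingers, both ride under the hole edges with an upward pull of some 15 N; sliding takes 5 to 9 N until they snap out and block (pull under 20 N there; both share it). A finger that covers the next holes keeps them from snapping out.
- cup: Small white closed specimen cup, 54 mm across the lid, 47 mm high, about 30 g; origin at the centre of its underside, z up. It stands on the worktop to the left of the stand. Beyond it stands a table fan, whose wide cage fills the space past x = 0.58, left of y = 0.13, from 0.16 m up: keep the arm clear of it.
- timer: Bystander: flat white bench timer 66 x 66 x 18 mm; origin under its centre.
- tape: Bystander: roll of paper tape 67 mm across, 18 mm high; origin under its centre.
- canister: Bystander: strip canister 48 mm across, 98 mm high; origin under its centre.
- pipette: Bystander: lying hand pipette 250 mm long; origin under its centre.
Not all that is in view belongs to the job. Of the things that look like the cup, take the one that is farthest from the robot's base at the start.

How it is judged:
On the way, in this order (a step that is already met when the one before it is completed fails the run):
1. the sleeve is raised by exactly one hole and both buttons stand out through the next pair of holes, the cup not yet on the tray (z of tray in the frame of stand between 0.1305 and 0.1355 m and x of button_front in the frame of stand below -0.0192 m and x of button_back in the frame of stand above 0.0192 m and horizontal distance between cup and tray above 0.07 m), for 0.2 s.
2. the latched tray is pressed or tugged down, so that it bears on both buttons with more than 4.5 N each, the cup not yet on it (all of step 1 and z of tray in the frame of stand below 0.133 m and contact force between each of button_front, button_back and tray above 4.5 N), for 0.2 s.
At the end, for the whole second after the job is handed in: Tray latched one hole up (floor 130.5 to 135.5 mm above the stand's underside), both button tips over 19.2 mm from the post axis; the cup upright (0.1 rad) and still on the tray floor, within 45 mm of its middle along each side; the stand flat on the worktop (z of tray in the frame of stand between 0.1305 and 0.1355 m and x of button_front in the frame of stand below -0.0192 m and x of button_back in the frame of stand above 0.0192 m and x of cup in the frame of tray between -0.045 and 0.045 m and y of cup in the frame of tray between -0.045 and 0.045 m and z of cup in the frame of tray between -0.004 and 0.006 m and angle between cup's own z axis and vertical below 0.1 rad and linear speed of cup below 0.02 m/s and angle between stand's own z axis and vertical below 0.03 rad and height (world z) of stand below 0.003 m); the robot touches nothing.
It fails at once if a button is strained: more than 12.5 N between a button and the sleeve (contact force between any of button_front, button_back and tray above 12.5 N).
It fails at once if the stand is lifted over 3 mm off the worktop, tilted over 0.06 rad or dragged over 30 mm (height (world z) of stand above 0.003 m or angle between stand's own z axis and vertical above 0.06 rad or distance of stand from where it was at the start of the episode above 0.03 m).
It fails at once if the tray is raised past the next holes, or the cup is brought over it before it is raised (z of tray in the frame of stand above 0.14 m or (horizontal distance between cup and tray below 0.06 m and z of tray in the frame of stand below 0.1285 m)).
It fails at once if the cup is tipped by more than 0.6 rad (angle between cup's own z axis and vertical above 0.6 rad).
It fails at once if a bystander is moved by more than 30 mm (distance of any of timer, tape, canister, pipette from where it was at the start of the episode above 0.03 m).
It also fails if it takes over 69 s, if anything falls off the work surface, if the arm or the gripper's body presses on something with over 40 N, if the wrist force passes 120 N, or if a joint passes its speed limit or range.

### The arm

A 6-joint arm with a two-finger parallel gripper is mounted at the origin on a cart in front of the work surface, level with it; the furniture and walls round the work are solid. World frame = base frame: x ahead of the robot, y to its left, z up, the work surface at z = 0. Lengths are in m, angles in rad, forces in N, time in s.
With the tool pointing down it reaches from about 0.375 to 0.975 m from the base axis. Payload 3.8 kg.
Tool frame: the origin (TCP) lies midway between the tips of the shut fingers; the grasp point (between the pads) lies 19 mm behind it; z points along the fingers, x is the direction in which the jaws open and shut, and the axes are right-handed (so a half turn about z gives the same grasp; the last joint's range is limited). The gripper opens to 85 mm and grips with 20 to 120 N. Pads are 22 mm wide; open, the fingers measure 114 mm over their backs; the gripper's body (76 mm by 85 mm) begins 54 mm behind the grasp point. The pads swing forward as they close: fully open they stand 13 mm farther back than shut.
Start: joints at [-1.197, 0.264, 1.604, -0, 1.274, -0.037], TCP at [0.27, -0.619, 0.231] pointing down, gripper open.
Joint ranges: [-2.63, 2.63], [-0.94, 2.18], [0.31, 2.57], [-1.31, 4.45], [0, 2.66], [-2.55, 2.55]. Speed limits (rad/s): [2.57, 2.57, 3.14, 3.14, 3.14, 3.14].

### API

Orientations are given as a unit quaternion [w, x, y, z].
In Python, from station import monitor, camera, calibration, robot, models gives the robot as it stands. The module is installed in compiled form; this text tells all that it offers.
- The arm moves only by the tool move_arm, never from a script. Its argument "series" is a list of rows, each a list of 4 numbers: the shift along the world's x, y, z in cm, then the turn about the world's z in rad. In form: [[dx, dy, dz, turn], ...]. A call has exactly 10 rows; each row is the pose to reach, as a shift and turn from the pose commanded when the call began; what a row does not reach only later rows make up. A row lasts 1/10 s, in which the tool goes at most 50 mm and 8.59 degrees, less where a joint would pass 70% of its speed; a pose out of reach is approached as far as the arm can. A call with a gripper value outside its range is refused whole. "gripper" is the gripper command: -1 is fully open, 1 is shut, values between are in proportion, set as the call begins (left out, the last holds). The fingers move at their own pace and stop on an object; "squeeze" is the grip in N (left out, the last holds). Time passes only in rows, so rows that repeat a pose let the fingers close, or fill a call up. It gives the time, the measured TCP pose, the force and the opening at its end, in the units of the state.
- monitor.read_state(): the state, without advancing time (a new reading comes with each control period).
- camera(name): name is "side" or "top" or "wrist"; returns the picture (420x560x3 uint8, red, green, blue); there is no depth.
- calibration(name): a dict with "intrinsics" (3x3 intrinsics, pixels), "extrinsics" (4x4, takes a point from world to camera coordinates); the wrist camera has in their place "mount" (4x4, takes a point from camera to tool coordinates, whose origin is the TCP and whose axes are the tool frame's). Camera axes: x right, y up, looking along -z (the intrinsics and any distortion apply to the point x, -y, -z); pixel columns grow to the right and rows downward; lengths in m; the calibration is good to about 2 mm. A picture is of the moment at which its call begins: read the wrist's pose just before it. calibration takes no time and is no camera call.
- robot.close_job(): hands the job in, once; it reports no verdict.
Trained networks look in the newest picture that a camera, given by its name, has taken for a name from the list of things; names that differ only in an ending like _2 or _b are one class to them, and where a whole thing is asked for, a point or a joint stands for the part that bears it (a point fixed in the world has none). Each returns a list of dicts, best first, with "conf" (0 to 1); they miss things now and then, are a little off and sometimes report something else, mostly with a low value. They report only what shows in the picture. A call takes as long as a camera call. They do not tell look-alikes from the thing itself.
- models.trace(camera, label): "pixels" (420x560 bool, what is visible of it) and "uv" ([column, row] in pixels, amid what is visible of it).
- models.place_of(camera, label): "uv" ([column, row] in pixels: a listed point, or the origin of a listed thing).
The state is a dict: "clock": time; "joint_positions": joint angles; "joint_vel": joint speeds; "joint_torque": joint torques, N m; "tcp_pos": TCP position; "orientation": TCP orientation; "wrist_force": force on the tool from outside, world axes, zero at the start; "moment": the same for the moment, N m; "finger_gap": opening from 0.0 (shut) to 1.0 (fully open).
Only numpy, scipy, OpenCV 4.12 (cv2) and the standard library are available. Lean on these libraries where they do the work, as an engineer would, in place of code of your own. Each camera call takes 0.05 s, during which the arm holds its last target.

## Working session

There is one attempt and no reset: what is moved stays moved. The work goes in short steps, Python scripts to look and compute and a tool call to move; the robot and the scene stay as the last step left them, time stands still between calls to the robot, and variables do not carry over. Pictures are saved under pics/ and viewed, and the job is handed in when it is done.

Besides the shell and the picture viewer there is one more tool, called after ">>>" as name(argument=value, ...) on one line, values as JSON. move_arm: Moves the arm, as the interface text tells. Its arguments: {"type":"object","properties":{"series":{"type":"array","items":{"type":"array","items":{"type":"number"}}},"gripper":{"type":"number"},"squeeze":{"type":"number"}},"required":["series"]}

```bash
mkdir -p pics; ls; python3 - <<'E'
from station import monitor,camera,calibration,robot,models
import cv2,numpy as np
s=monitor.read_state();print(s)
for n in ["side","top","wrist"]:
    im=camera(n);cv2.imwrite(f"pics/{n}0.png",im[:,:,::-1]);c=calibration(n);print(n,{k:np.round(v,4).tolist() for k,v in c.items()})
E
```

```text
pics
{'clock': 0.0, 'joint_positions': array([-1.19689937e+00,  2.64779828e-01,  1.60533868e+00, -3.41203137e-06,
        1.27374853e+00, -3.68987619e-02]), 'joint_vel': array([-0.00041396, -0.00044974,  0.00064553, -0.00217396,  0.00014949,
       -0.00014589]), 'joint_torque': array([-1.14334856e-03, -5.15112519e+01, -3.67316973e+01, -3.78317991e-04,
        1.28123554e-02, -8.26000900e-06]), 'tcp_pos': array([ 0.26928496, -0.61816292,  0.22996316]), 'orientation': array([-6.56545801e-04,  8.36462217e-01, -5.48023418e-01, -9.28524808e-04]), 'wrist_force': array([-0.3090825 , -0.469112  , -0.04575629]), 'moment': array([-0.04213264,  0.00355902,  0.01365898]), 'finger_gap': 1.000228599128815}
side {'intrinsics': [[517.3627, 0.0, 276.8416], [0.0, 517.3627, 208.5539], [0.0, 0.0, 1.0]], 'extrinsics': [[-0.9017, -0.4322, -0.0116, 0.4678], [0.2019, -0.4446, 0.8727, -0.2893], [-0.3823, 0.7846, 0.4881, -1.2256], [0.0, 0.0, 0.0, 1.0]]}
top {'intrinsics': [[446.6274, 0.0, 276.7233], [0.0, 446.6274, 213.4663], [0.0, 0.0, 1.0]], 'extrinsics': [[-0.0018, -0.9998, -0.0209, -0.081], [0.9977, -0.0032, 0.0683, -0.5572], [-0.0684, -0.0207, 0.9974, -1.1748], [0.0, 0.0, 0.0, 1.0]]}
wrist {'intrinsics': [[342.8853, 0.0, 281.0089], [0.0, 342.8853, 208.2745], [0.0, 0.0, 1.0]], 'mount': [[1.0, 0.0007, 0.0003, -0.0007], [0.0008, -0.9578, -0.2875, -0.0745], [0.0001, 0.2875, -0.9578, -0.1422], [0.0, 0.0, 0.0, 1.0]]}
```

View pics/side0.png

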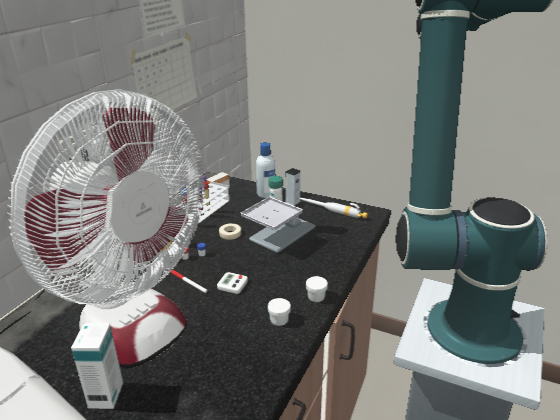

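View pics/top0.png

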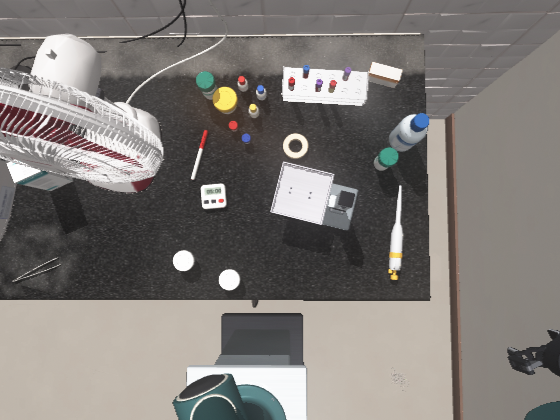

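```bash
python3 - <<'E'
from station import models
for n in ["side","top"]:
  for l in ["stand","tray","sleeve_top","button_front","button_back","cup","timer","tape","canister","pipette"]:
    print(n,l,[(round(d['conf'],2),[round(float(x),1) for x in d['uv']]) for d in models.place_of(n,l)][:4])
E
```

```text
side stand [(0.83, [293.2, 228.8])]
side tray [(0.68, [272.9, 213.3])]
side sleeve_top [(0.94, [293.0, 169.6])]
side button_front [(0.63, [275.8, 216.8])]
side button_back [(0.17, [233.9, 283.4])]
side cup [(0.65, [281.1, 322.0]), (0.59, [314.9, 295.5]), (0.36, [275.2, 205.6])]
side timer [(0.86, [232.1, 285.4]), (0.73, [296.5, 168.0])]
side tape [(0.79, [226.5, 228.4])]
side canister [(0.66, [275.1, 203.2]), (0.22, [291.7, 168.6])]
side pipette [(0.85, [329.2, 209.5]), (0.45, [291.5, 230.4])]
top stand [(0.62, [337.9, 205.5]), (0.31, [302.1, 193.6])]
top tray [(0.59, [304.4, 192.1])]
top sleeve_top [(0.71, [346.1, 198.2])]
top button_front [(0.66, [335.4, 209.9])]
top button_back []
top cup [(0.89, [186.1, 259.6]), (0.74, [231.9, 276.7])]
top timer [(0.89, [212.7, 197.4])]
top tape [(0.88, [295.0, 147.3]), (0.21, [381.9, 161.9])]
top canister [(0.76, [381.0, 161.7])]
top pipette [(0.67, [390.7, 234.8])]
```

```bash
cat > h.py <<'E'
import numpy as np,cv2
from station import monitor,camera,calibration,robot,models
from scipy.spatial.transform import Rotation as R
def ray(n,uv,st=None):
    c=calibration(n);K=c["intrinsics"]
    d=np.linalg.inv(K)@np.array([uv[0],uv[1],1.]);d=np.array([d[0],-d[1],-d[2]])
    if n=="wrist":
        q=st["orientation"];T=np.eye(4);T[:3,:3]=R.from_quat([q[1],q[2],q[3],q[0]]).as_matrix();T[:3,3]=st["tcp_pos"]
        M=T@c["mount"]
    else: M=np.linalg.inv(c["extrinsics"])
    return M[:3,3],M[:3,:3]@d/np.linalg.norm(d)
def onz(n,uv,z,st=None):
    o,d=ray(n,uv,st);return o+d*(z-o[2])/d[2]
def proj(n,p,st=None):
    c=calibration(n)
    if n=="wrist":
        q=st["orientation"];T=np.eye(4);T[:3,:3]=R.from_quat([q[1],q[2],q[3],q[0]]).as_matrix();T[:3,3]=st["tcp_pos"]
        E=np.linalg.inv(T@c["mount"])
    else: E=c["extrinsics"]
    x=E@np.append(p,1);v=c["intrinsics"]@np.array([x[0],-x[1],-x[2]]);return v[:2]/v[2]
def tri(rs):
    A=0;b=0
    for o,d in rs:
        P=np.eye(3)-np.outer(d,d);A=A+P;b=b+P@o
    return np.linalg.solve(A,b)
E
python3 - <<'E'
from h import *
np.set_printoptions(precision=3,suppress=True)
print("sleeve z=.201",onz("top",(346.1,198.2),.201),onz("side",(293,169.6),.201))
print("tri",tri([ray("top",(346.1,198.2)),ray("side",(293,169.6))]))
for u in [(186.1,259.6),(231.9,276.7)]: print("cup",onz("top",u,0), onz("top",u,0.0))
print("cups side",onz("side",(281.1,322),0),onz("side",(314.9,295.5),0))
for n,u,z in [("timer",(212.7,197.4),0),("tape",(295,147.3),0),("can",(381,161.7),0),("pip",(390.7,234.8),0),("tray",(304.4,192.1),.099)]: print(n,onz("top",u,z))
a=cv2.imread("pics/top0.png");b=cv2.imread("pics/side0.png")
cv2.imwrite("pics/c1.png",np.hstack([cv2.resize(a[140:250,250:360+0],(440,440),interpolation=3),cv2.resize(b[150:260,220:310],(360,440),interpolation=3)]))
cv2.imwrite("pics/c2.png",cv2.resize(a[230:300,150:260],(660,420),interpolation=3))
E
```

```text
sleeve z=.201 [ 0.579 -0.243  0.201] [ 0.584 -0.253  0.201]
tri [ 0.578 -0.242  0.207]
cup [0.434 0.163 0.   ] [0.434 0.163 0.   ]
cup [0.388 0.039 0.   ] [0.388 0.039 0.   ]
cups side [0.428 0.165 0.   ] [0.392 0.036 0.   ]
timer [0.603 0.093 0.   ]
tape [ 0.74  -0.132  0.   ]
can [ 0.699 -0.366  0.   ]
pip [ 0.5   -0.388  0.   ]
tray [ 0.605 -0.153  0.099]
```

View pics/c1.png

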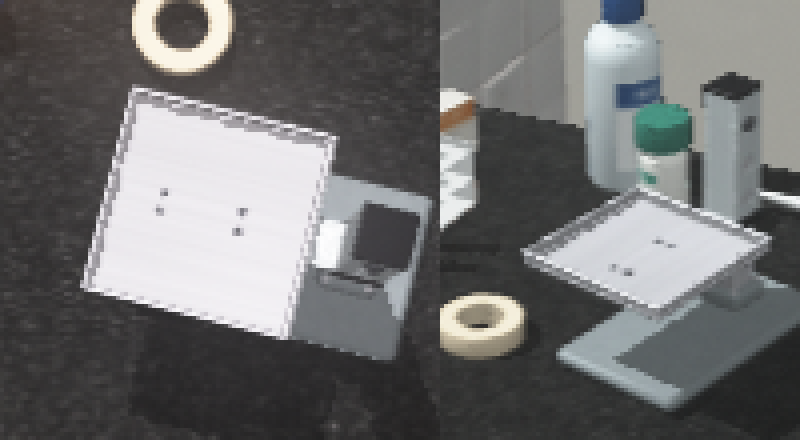

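View pics/c2.png

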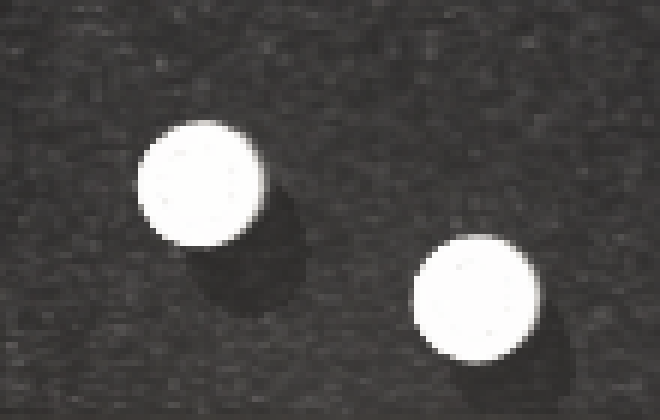

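```bash
python3 - <<'E'
from h import *
np.set_printoptions(precision=4,suppress=True)
P=[onz("top",(250+u/4,140+v/4),.107) for u,v in [(135,88),(337,135),(290,338),(82,290)]]
for p in P:print(p)
c=np.mean(P,0);print(c)
# edges: P0->P1 is -y dir ; P3->P0 is +x dir
for a,b in [(0,1),(3,2)]:
    d=P[b]-P[a];print("yaw -y",np.linalg.norm(d),np.arctan2(d[1],d[0])+np.pi/2)
for a,b in [(3,0),(2,1)]:
    d=P[b]-P[a];print("yaw x",np.linalg.norm(d),np.arctan2(d[1],d[0]))
S=[onz("top",(250+u/4,140+v/4),.201) for u,v in [(367,204),(421,205),(410,271),(357,262)]]
for s in S: print(s)
print(np.mean(S,0))
print(np.linalg.inv(calibration("side")["extrinsics"])[:3,3])
s=monitor.read_state();q=s["orientation"];M=R.from_quat([q[1],q[2],q[3],q[0]]).as_matrix();print(M)
E
```

```text
[ 0.6794 -0.102   0.107 ]
[ 0.6492 -0.2271  0.107 ]
[ 0.5234 -0.1969  0.107 ]
[ 0.5534 -0.0689  0.107 ]
[ 0.6013 -0.1487  0.107 ]
yaw -y 0.12874161719308497 -0.23640348886031237
yaw -y 0.13156689546321226 -0.230364548189945
yaw x 0.13027426935062714 -0.25708824820229487
yaw x 0.12945194462876558 -0.2354117733692002
[ 0.595  -0.2334  0.201 ]
[ 0.5943 -0.2638  0.201 ]
[ 0.5569 -0.2571  0.201 ]
[ 0.5621 -0.2274  0.201 ]
[ 0.577  -0.2454  0.201 ]
[0.0117 1.0351 0.8561]
[[ 0.3993 -0.9168 -0.    ]
 [-0.9168 -0.3993  0.    ]
 [-0.     -0.     -1.    ]]
```

>>> move_arm(series=[[3.1,3.7,2,0.1],[6.2,7.5,4,0.24],[9.3,11.2,4,0.38],[12.4,15,4,0.52],[15.5,18.7,4,0.66],[18.6,22.5,4,0.8],[21.7,26.2,4,0.92],[24.8,30,4,0.92],[27.9,33.7,4,0.92],[30.7,37.3,4,0.92]], gripper=-1, squeeze=30)

```text
clock: 2.15
tcp_pos: [0.5778, -0.244, 0.2715]
orientation: [0.0, 0.993, -0.12, 0.0]
wrist_force: [-0.4, -0.8, 0.4]
finger_gap: 0.999
```

```bash
python3 - <<'E'
from h import *
np.set_printoptions(precision=4,suppress=True)
s=monitor.read_state();im=camera("wrist");s=monitor.read_state();cv2.imwrite("pics/w1.png",im[:,:,::-1])
print(s)
for l in ["sleeve_top","button_front","button_back","tray"]: print(l,[(round(d['conf'],2),np.round(d['uv'],1)) for d in models.place_of("wrist",l)][:3])
print("exp",proj("wrist",np.array([.5775,-.2456,.201]),s))
E
```

```text
{'clock': 2.2, 'joint_positions': array([-0.4315,  0.1537,  1.662 ,  0.0063,  1.3242, -0.197 ]), 'joint_vel': array([-0.0632, -0.0182,  0.0268, -0.0384,  0.0172, -0.134 ]), 'joint_torque': array([ -5.5054, -47.7958, -35.5714,  -2.2087,   0.5944,   0.1471]), 'tcp_pos': array([ 0.5817, -0.2381,  0.2714]), 'orientation': array([-0.0026,  0.993 , -0.1178,  0.0018]), 'wrist_force': array([3.1929, 1.4924, 0.8785]), 'moment': array([ 0.0974, -0.1056, -0.0026]), 'finger_gap': 0.9968386382766861}
sleeve_top [(0.88, array([280.9, 223.8]))]
button_front []
button_back [(0.52, array([257.7, 291.4]))]
tray [(0.7, array([283. ,  72.7]))]
exp [276.4677 236.303 ]
```

View pics/w1.png

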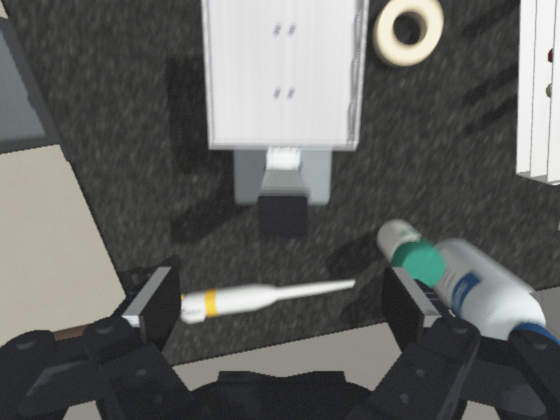

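```bash
python3 - <<'E'
from h import *
np.set_printoptions(precision=4,suppress=True)
camera("top");camera("top");camera("top");camera("top")
s=monitor.read_state();im=camera("wrist");cv2.imwrite("pics/w2.png",im[:,:,::-1])
print(s['tcp_pos'],s['orientation'],s['joint_vel'],s['wrist_force'])
for l in ["sleeve_top","tray"]: print(l,[(round(d['conf'],2),np.round(d['uv'],1)) for d in models.place_of("wrist",l)][:3])
print("exp",proj("wrist",np.array([.5775,-.2456,.201]),s))
cv2.imwrite("pics/w2c.png",cv2.resize(im[120:260,200:370,::-1],(680,560),interpolation=3))
E
```

```text
[ 0.5757 -0.2472  0.2714] [ 0.0001  0.9927 -0.1207 -0.    ] [ 0.0013  0.0005 -0.0009  0.0012 -0.0008  0.0017] [ 0.7284 -0.4051  0.4148]
sleeve_top []
tray [(0.81, array([285.7,  68.5]))]
exp [282.2553 221.1622]
```

View pics/w2c.png

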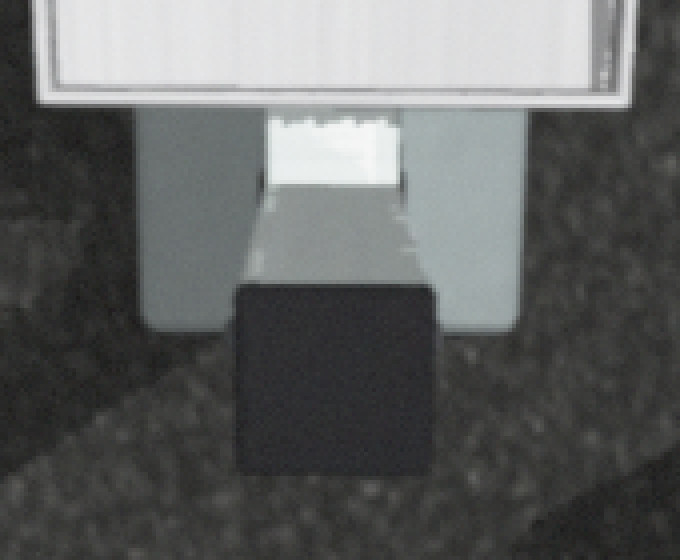

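```bash
python3 - <<'E'
from h import *
np.set_printoptions(precision=4,suppress=True)
s=monitor.read_state()
p=onz("wrist",(283.7,214.8),.201,s);print(p,s['tcp_pos'])
q=s["orientation"];M=R.from_quat([q[1],q[2],q[3],q[0]]).as_matrix();print(M.T@(p-s['tcp_pos']),np.arctan2(M[1,0],M[0,0]))
a=onz("wrist",(200+40/4,120+103/4),.107,s);b=onz("wrist",(200+630/4,120+106/4),.107,s);d=b-a;print(np.linalg.norm(d),np.arctan2(d[1],d[0]))
for u in [(235,284),(436,284),(431,475),(237,475)]: print(onz("wrist",(200+u[0]/4,120+u[1]/4),.201,s))
E
```

```text
[ 0.5797 -0.2413  0.201 ] [ 0.576  -0.2469  0.2714]
[ 0.0023 -0.0063  0.0704] -0.2416669905854239
0.13060718657582301 -0.24744118148049632
[ 0.5681 -0.222   0.201 ]
[ 0.5992 -0.2297  0.201 ]
[ 0.5913 -0.2614  0.201 ]
[ 0.56   -0.2536  0.201 ]
```

>>> move_arm(series=[[0.3,0.4,-1,0],[0.3,0.4,-2.5,0],[0.3,0.4,-4,0],[0.3,0.4,-5.5,0],[0.3,0.4,-7,0],[0.3,0.4,-8.5,0],[0.3,0.4,-10,0],[0.3,0.4,-11,0],[0.3,0.4,-11.4,0],[0.3,0.4,-11.4,0]])

```text
clock: 3.75
tcp_pos: [0.5792, -0.2417, 0.1565]
orientation: [-0.0, 0.993, -0.12, -0.001]
wrist_force: [-0.3, 0.4, 0.2]
finger_gap: 0.998
```

```bash
python3 - <<'E'
from h import *
np.set_printoptions(precision=4,suppress=True)
camera("top");s=monitor.read_state();im=camera("wrist");cv2.imwrite("pics/w3.png",im[:,:,::-1])
print(s['tcp_pos'],s['orientation'],s['joint_vel'],s['wrist_force'])
im=camera("side");cv2.imwrite("pics/s3.png",cv2.resize(im[130:250,220:340,::-1],(600,600),interpolation=3))
E
```

```text
[ 0.5797 -0.2419  0.1574] [ 0.      0.9928 -0.1197  0.0001] [ 0.0002 -0.0095 -0.0151 -0.0003  0.0028  0.0006] [ 0.5817 -0.6678 -0.188 ]
```

View pics/w3.png

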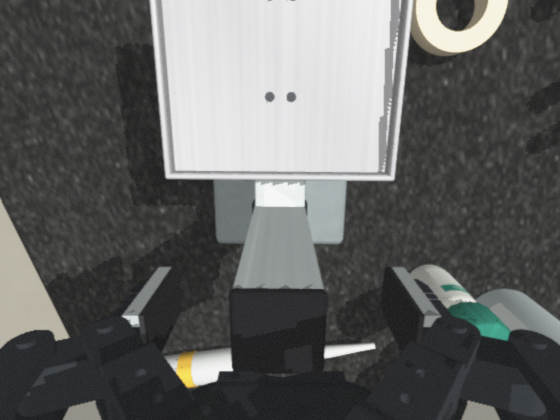

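View pics/s3.png

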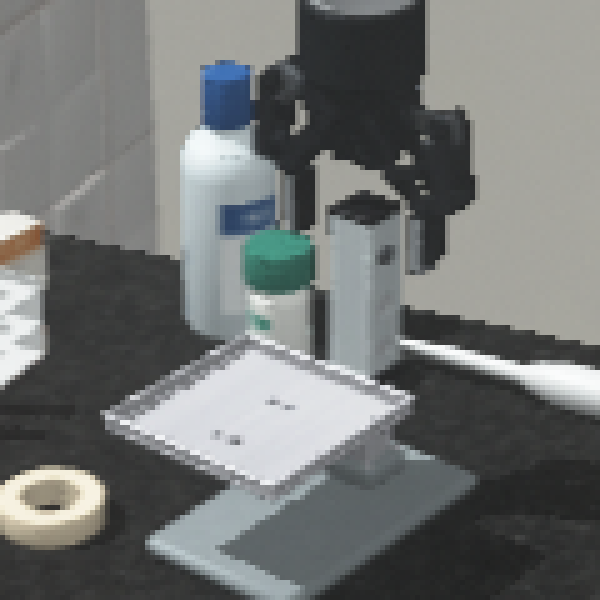

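```bash
python3 - <<'E'
from h import *
np.set_printoptions(precision=4,suppress=True)
s=monitor.read_state()
q=s["orientation"];M=R.from_quat([q[1],q[2],q[3],q[0]]).as_matrix()
P=[onz("wrist",u,.201,s) for u in [(231,290),(328,290),(325,372),(234,372)]]
for p in P: print(M.T@(p-s['tcp_pos']))
print(M.T@(np.mean(P,0)-s['tcp_pos']))
for gx in [-.0425,.0425]:
  for y in (-.011,.011):
    print("padtip",proj("wrist",s['tcp_pos']+M@np.array([gx,y,-.013]),s))
E
```

```text
[-0.0157 -0.0168 -0.0427]
[ 0.0159 -0.0168 -0.0427]
[ 0.0161  0.0158 -0.0427]
[-0.0161  0.0158 -0.0427]
[ 0.0001 -0.0005 -0.0427]
padtip [177.0649 265.5557]
padtip [181.5311 311.8185]
padtip [382.2875 265.4536]
padtip [378.0121 311.7383]
```

>>> move_arm(series=[[0,0,0,0],[0,0,0,0],[0,0,0,0],[0,0,0,0],[0,0,0,0],[0,0,0,0],[0,0,0,0],[0,0,0,0],[0,0,0,0],[0,0,0,0]], gripper=1, squeeze=25)

```text
clock: 4.9
tcp_pos: [0.5788, -0.2417, 0.1573]
orientation: [-0.0, 0.993, -0.12, -0.001]
wrist_force: [-4.4, 1.5, 2.9]
finger_gap: 0.361
```

```bash
cat > st.py <<'E'
from h import *
import sys
np.set_printoptions(precision=4,suppress=True)
t=sys.argv[1]
s=monitor.read_state();im=camera("side")
print(s['tcp_pos'],s['wrist_force'],s['moment'],s['finger_gap'],s['clock'],s['finger_gap']*85)
cv2.imwrite(f"pics/s{t}.png",cv2.resize(im[130:250,220:340,::-1],(600,600),interpolation=3))
if len(sys.argv)>2:
    im=camera("wrist");cv2.imwrite(f"pics/w{t}.png",im[:,:,::-1])
E
python3 st.py 4 w
```

```text
[ 0.5788 -0.2417  0.1573] [-4.4221  1.4574  2.9345] [ 0.0465  0.4004 -0.2984] 0.3609938737613943 4.9 30.684479269718516
```

View pics/s4.png

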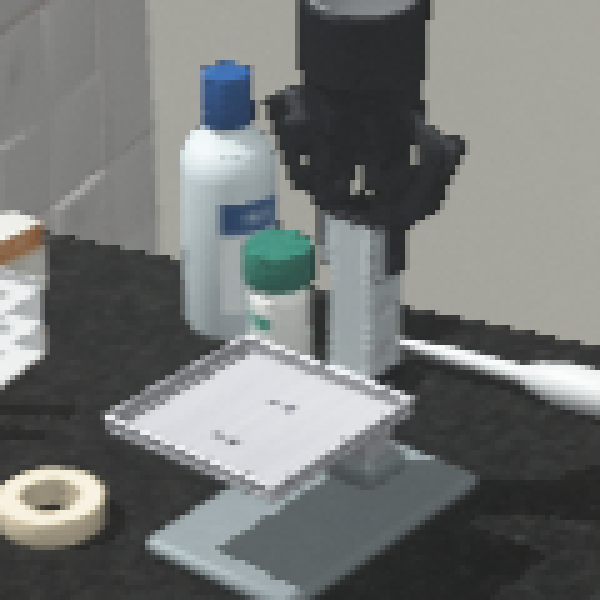

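View pics/w4.png

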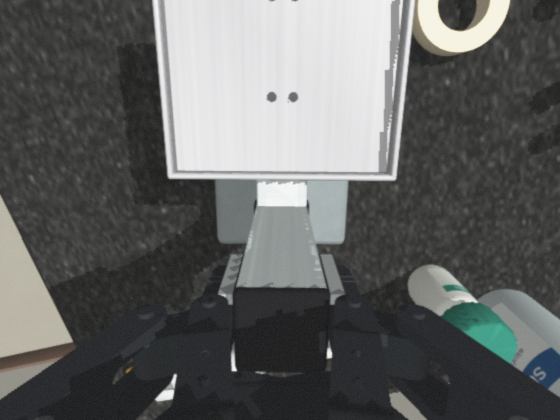

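>>> move_arm(series=[[0,0,0.1,0],[0,0,0.2,0],[0,0,0.3,0],[0,0,0.4,0],[0,0,0.5,0],[0,0,0.6,0],[0,0,0.7,0],[0,0,0.8,0],[0,0,0.9,0],[0,0,1.0,0]])

```text
clock: 6.0
tcp_pos: [0.5788, -0.2412, 0.1655]
orientation: [-0.001, 0.993, -0.12, -0.001]
wrist_force: [0.5, -0.3, -24.3]
finger_gap: 0.36
```

```bash
python3 st.py 5 w
```

```text
[ 0.5788 -0.2412  0.1655] [  0.544   -0.262  -24.2903] [-0.3607 -0.6367 -0.4124] 0.35993699390019307 6.0 30.59464448151641
```

View pics/s5.png

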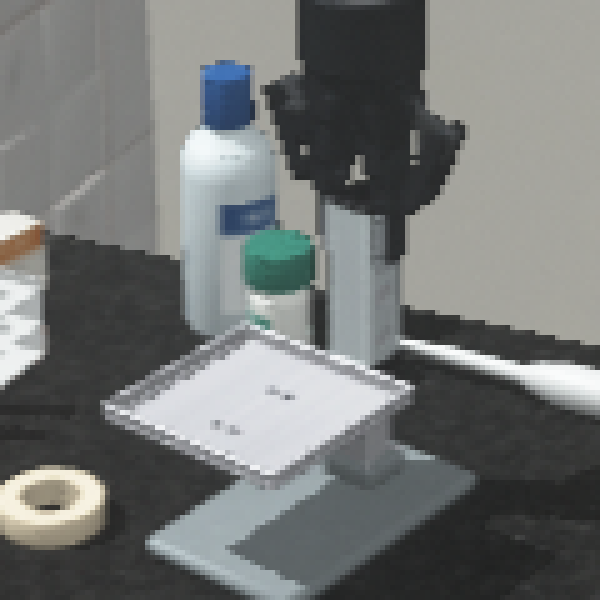

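View pics/w5.png

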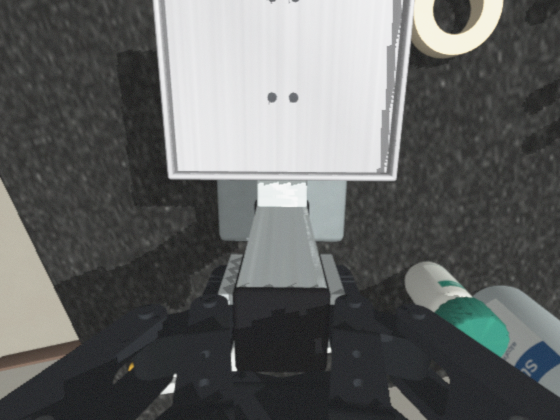

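>>> move_arm(series=[[0,0,0.17,0],[0,0,0.34,0],[0,0,0.51,0],[0,0,0.68,0],[0,0,0.85,0],[0,0,1.02,0],[0,0,1.19,0],[0,0,1.35,0],[0,0,1.5,0],[0,0,1.6,0]])

```text
clock: 7.1
tcp_pos: [0.579, -0.2417, 0.1858]
orientation: [0.0, 0.993, -0.12, -0.0]
wrist_force: [-5.7, -0.2, -10.4]
finger_gap: 0.358
```

```bash
python3 st.py 6;python3 st.py 6b
```

```text
[ 0.579  -0.2417  0.1858] [ -5.7203  -0.1679 -10.3586] [ 0.1095  0.8013 -0.3258] 0.3583347424422663 7.1 30.458453107592636
[ 0.579  -0.2417  0.186 ] [-5.7503  0.2917 -7.6792] [ 0.1292  0.952  -0.2762] 0.3579834686043643 7.15 30.428594831370965
```

View pics/s6.png

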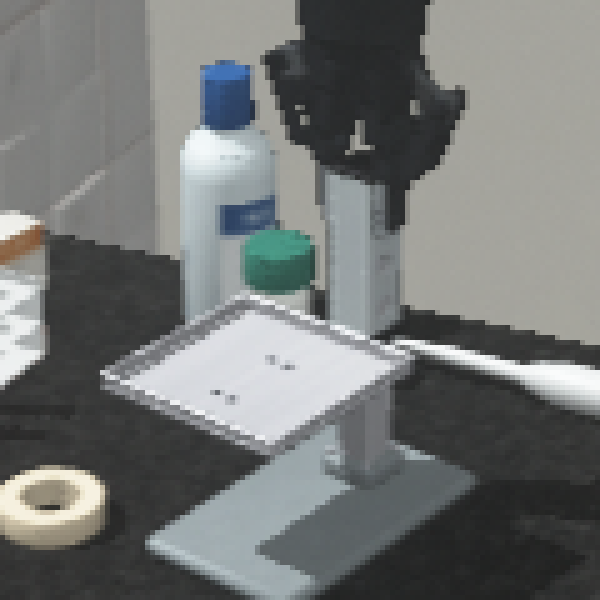

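```bash
for i in 1 2 3 4 5 ; do python3 st.py 7; done
```

```text
[ 0.579  -0.2417  0.1861] [-5.8759  1.4055 -8.3531] [ 0.1817  0.9207 -0.3042] 0.35851236237744677 7.2 30.473550802082976
[ 0.5791 -0.2417  0.1861] [-6.718   0.4886 -8.2642] [ 0.2032  0.9171 -0.294 ] 0.36189792005518817 7.25 30.761323204690996
[ 0.5791 -0.2417  0.1861] [-6.6257  1.3156 -8.1011] [ 0.1767  0.9792 -0.3031] 0.3574755421011111 7.3 30.385421078594444
[ 0.579  -0.2417  0.1862] [-11.5187   1.291    8.4422] [ 0.3549  1.485  -0.2857] 0.3607772488988789 7.35 30.666066156404707
[ 0.5792 -0.2418  0.1873] [-8.1538  2.4445 -0.2368] [ 0.3708  1.6182 -0.3179] 0.35908734803002385 7.4 30.522424582552027
```

View pics/s7.png

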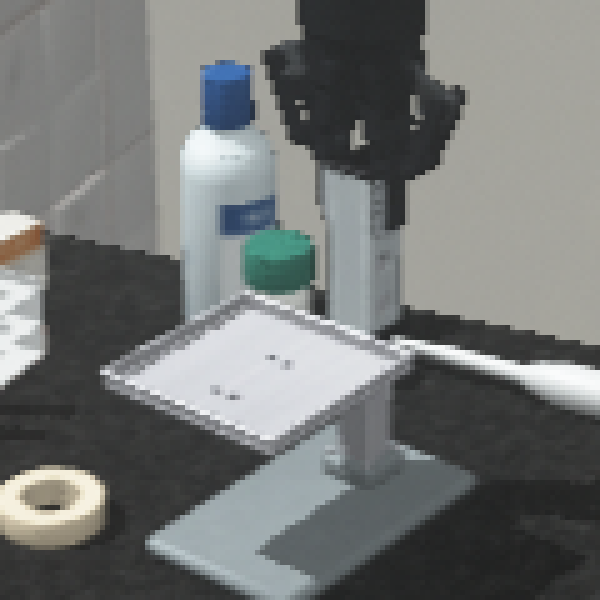

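```bash
for i in 1 2 3 4 ; do python3 st.py 8; done; python3 - <<'E'
from h import *
im=camera("side");cv2.imwrite("pics/s8z.png",cv2.resize(im[155:215,270:320,::-1],(600,720),interpolation=2)[:600])
E
```

```text
[ 0.5792 -0.2418  0.1877] [-9.0214  2.4978 -2.0034] [ 0.3925  1.5562 -0.2649] 0.35686367891102255 7.45 30.333412707436917
[ 0.5792 -0.2418  0.1878] [-8.5089  1.9144 -1.8712] [ 0.4088  1.5219 -0.2889] 0.3610643303943362 7.5 30.690468083518578
[ 0.5792 -0.2418  0.1879] [-8.6428  2.2268 -0.7376] [ 0.3332  1.5386 -0.2851] 0.3606473876359627 7.55 30.65502794905683
[ 0.5792 -0.2417  0.1879] [-7.74    1.5604 -1.9795] [ 0.4022  1.5386 -0.2947] 0.3644552397654167 7.6 30.978695380060422
```

View pics/s8z.png

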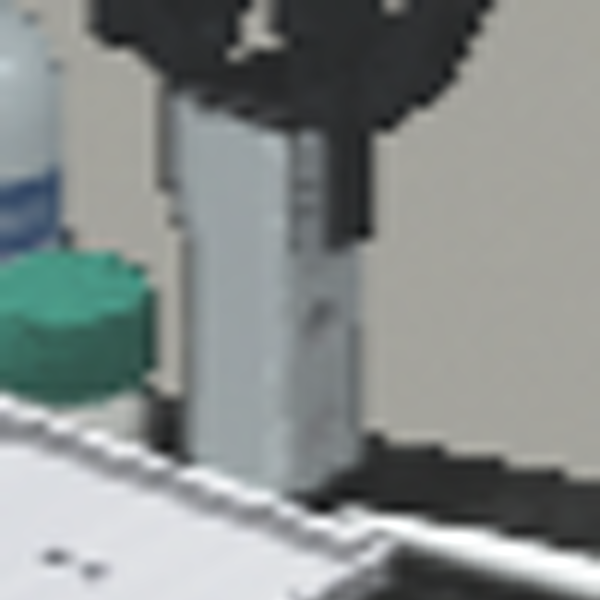

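```bash
python3 - <<'E'
from h import *
from scipy.optimize import least_squares
np.set_printoptions(precision=4,suppress=True)
im=camera("side");cv2.imwrite("pics/side9.png",im[:,:,::-1])
st=monitor.read_state();print(st['tcp_pos'],st['wrist_force'])
a=cv2.cvtColor(cv2.imread("pics/side0.png"),cv2.COLOR_BGR2GRAY).astype(np.float32)
b=cv2.cvtColor(im,cv2.COLOR_RGB2GRAY).astype(np.float32)
# dense homography between side0 tray plane images: ECC translation/affine around tray
x0,y0,x1,y1=238,192,304,252
best=[]
import itertools
c=np.array([.6013,-.1487]);yaw=-.241
ct,stn=np.cos(yaw),np.sin(yaw)
def plane(z0,z1):
    p=np.array([[c[0]+ct*u-stn*v,c[1]+stn*u+ct*v] for u,v in [(-.064,-.064),(.064,-.064),(.064,.064),(-.064,.064)]])
    A=np.float32([proj("side",np.append(q,z0)) for q in p]);B=np.float32([proj("side",np.append(q,z1)) for q in p])
    return cv2.getPerspectiveTransform(B,A),A   # maps new->old
A=plane(.107,.107)[1];print(A)
mask=np.zeros(a.shape,np.uint8);cv2.fillConvexPoly(mask,A.astype(np.int32),255);mask=cv2.dilate(mask,np.ones((5,5)))>0
for dz in np.arange(.024,.040,.001):
    H,_=plane(.107,.107+dz)
    w=cv2.warpPerspective(b,np.linalg.inv(H),(560,420))  # want old->new sampling
    w=cv2.warpPerspective(b,H,(560,420))
    print(round(dz,4),round(float(np.corrcoef(w[mask],a[mask])[0,1]),4))
E
```

```text
[ 0.5792 -0.2417  0.1879] [-9.157   2.2843 -1.9284]
[[303.5078 209.6436]
 [270.3125 197.0777]
 [242.1478 213.2169]
 [275.9233 227.3319]]
0.024 0.6131
0.025 0.6684
0.026 0.703
0.027 0.7444
0.028 0.8245
0.029 0.8789
0.03 0.8918
0.031 0.8748
0.032 0.8294
0.033 0.7583
0.034 0.7035
0.035 0.6748
0.036 0.6315
0.037 0.5829
0.038 0.5572
0.039 0.5282
```

>>> move_arm(series=[[0,0,0.02,0],[0,0,0.04,0],[0,0,0.06,0],[0,0,0.08,0],[0,0,0.1,0],[0,0,0.12,0],[0,0,0.14,0],[0,0,0.15,0],[0,0,0.15,0],[0,0,0.15,0]])

```text
clock: 8.75
tcp_pos: [0.5791, -0.2417, 0.1887]
orientation: [0.0, 0.993, -0.12, 0.0]
wrist_force: [-7.1, 1.2, -4.6]
finger_gap: 0.36
```

```bash
cat > hz.py <<'E'
from h import *
a=cv2.cvtColor(cv2.imread("pics/side0.png"),cv2.COLOR_BGR2GRAY).astype(np.float32)
def plane(z0,z1):
    c=np.array([.6013,-.1487]);yaw=-.241;ct,stn=np.cos(yaw),np.sin(yaw)
    p=np.array([[c[0]+ct*u-stn*v,c[1]+stn*u+ct*v] for u,v in [(-.064,-.064),(.064,-.064),(.064,.064),(-.064,.064)]])
    A=np.float32([proj("side",np.append(q,z0)) for q in p]);B=np.float32([proj("side",np.append(q,z1)) for q in p])
    return cv2.getPerspectiveTransform(B,A),A
def height(im):
    b=cv2.cvtColor(im,cv2.COLOR_RGB2GRAY).astype(np.float32)
    A=plane(.107,.107)[1];mask=np.zeros(a.shape,np.uint8);cv2.fillConvexPoly(mask,A.astype(np.int32),255);mask=cv2.dilate(mask,np.ones((5,5)))>0
    ds=np.arange(.024,.042,.0005);v=[]
    for dz in ds:
        w=cv2.warpPerspective(b,plane(.107,.107+dz)[0],(560,420));v.append(np.corrcoef(w[mask],a[mask])[0,1])
    i=int(np.argmax(v));i=min(max(i,2),len(ds)-3);p=np.polyfit(ds[i-2:i+3],v[i-2:i+3],2);return -p[1]/2/p[0],max(v)
np.set_printoptions(precision=4,suppress=True)
import sys
s=monitor.read_state();im=camera("side")
print(s['tcp_pos'],s['wrist_force'],s['moment'],s['finger_gap'],s['clock'],"rise",height(im))
cv2.imwrite(f"pics/z{sys.argv[1]}.png",cv2.resize(im[150:222,260:320,::-1],(500,600),interpolation=2))
E
python3 hz.py 1; python3 hz.py 2
```

```text
[ 0.5791 -0.2417  0.1887] [-7.079   1.1577 -4.5839] [ 0.2922  1.2855 -0.3169] 0.3603756910938024 8.75 rise (np.float64(0.030667424007896363), np.float64(0.8810028341985173))
[ 0.5791 -0.2417  0.1886] [-7.2642  1.7738 -3.7892] [ 0.2729  1.317  -0.2741] 0.35737171968751225 8.8 rise (np.float64(0.03066990595431223), np.float64(0.8808800194588461))
```

View pics/z1.png

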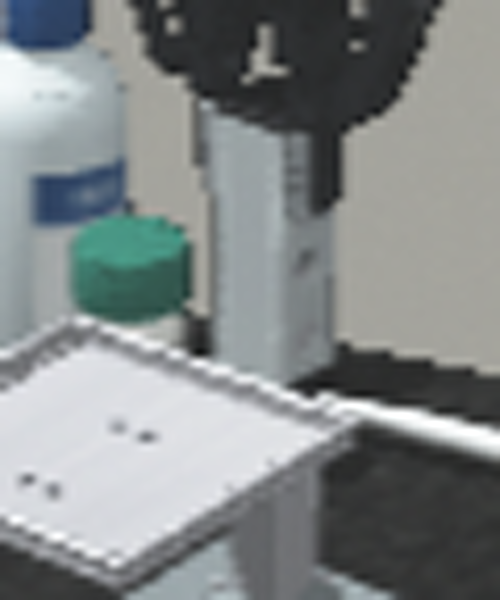

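>>> move_arm(series=[[0,0,0.02,0],[0,0,0.04,0],[0,0,0.06,0],[0,0,0.08,0],[0,0,0.1,0],[0,0,0.12,0],[0,0,0.14,0],[0,0,0.15,0],[0,0,0.15,0],[0,0,0.15,0]])

```text
clock: 9.85
tcp_pos: [0.5791, -0.2417, 0.1901]
orientation: [0.0, 0.993, -0.12, 0.0]
wrist_force: [-7.1, 0.9, -4.0]
finger_gap: 0.359
```

```bash
python3 hz.py 3; python3 hz.py 4
```

```text
[ 0.5791 -0.2417  0.1901] [-7.1258  0.9293 -4.024 ] [ 0.2899  1.2548 -0.2592] 0.35927190663467107 9.85 rise (np.float64(0.03219946450655238), np.float64(0.8806466493659241))
[ 0.5791 -0.2418  0.1902] [-7.966   1.8067 -5.1068] [ 0.3008  1.2697 -0.3047] 0.35751445935363785 9.9 rise (np.float64(0.03219862708681487), np.float64(0.8805373770451811))
```

View pics/z4.png

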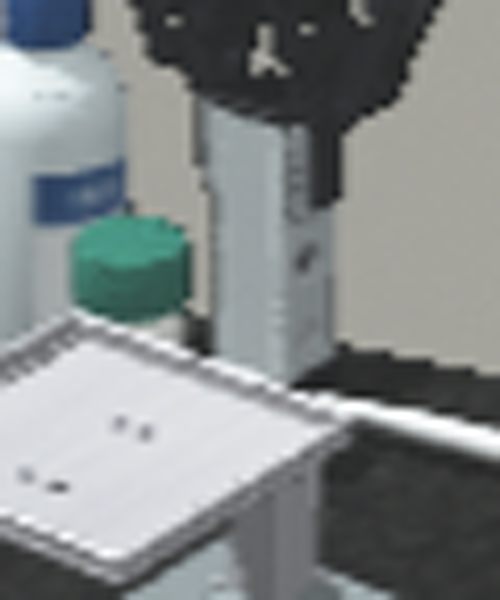

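>>> move_arm(series=[[0,0,0.02,0],[0,0,0.04,0],[0,0,0.06,0],[0,0,0.08,0],[0,0,0.1,0],[0,0,0.1,0],[0,0,0.1,0],[0,0,0.1,0],[0,0,0.1,0],[0,0,0.1,0]])

```text
clock: 10.95
tcp_pos: [0.5791, -0.2417, 0.1913]
orientation: [0.0, 0.993, -0.12, 0.0]
wrist_force: [-7.8, 2.2, -4.4]
finger_gap: 0.36
```

```bash
python3 hz.py 5; python3 hz.py 6
```

```text
[ 0.5791 -0.2417  0.1913] [-7.7696  2.2451 -4.3697] [ 0.2812  1.351  -0.2774] 0.36046063359937563 10.95 rise (np.float64(0.03331814463683827), np.float64(0.8917480047474264))
[ 0.5792 -0.2417  0.1913] [-8.3383  1.8268 -3.646 ] [ 0.3117  1.2682 -0.2913] 0.36047341208643513 11.0 rise (np.float64(0.03330446451809008), np.float64(0.8921130130446701))
```

View pics/z6.png

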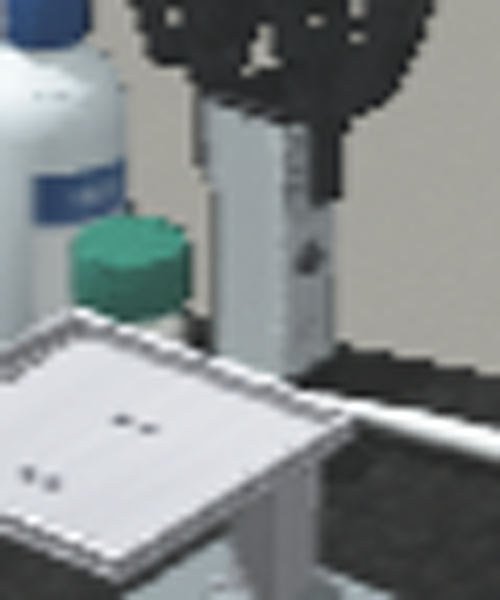

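>>> move_arm(series=[[0,0,-0.02,0],[0,0,-0.04,0],[0,0,-0.06,0],[0,0,-0.08,0],[0,0,-0.1,0],[0,0,-0.1,0],[0,0,-0.1,0],[0,0,-0.1,0],[0,0,-0.1,0],[0,0,-0.1,0]])

```text
clock: 12.05
tcp_pos: [0.5792, -0.2418, 0.1912]
orientation: [0.0, 0.993, -0.12, 0.0]
wrist_force: [-8.7, 2.5, -0.5]
finger_gap: 0.359
```

```bash
python3 hz.py 7; python3 hz.py 8;  python3 - <<'E'
import cv2,numpy as np
from station import camera
a=cv2.imread("pics/side0.png")[160:200,280:310];b=camera("side")[153:193,280:310,::-1]
cv2.imwrite("pics/cmp.png",cv2.resize(np.hstack([a,b]),(780,520),interpolation=cv2.INTER_CUBIC))
E
```

```text
[ 0.5792 -0.2418  0.1912] [-8.6601  2.4647 -0.537 ] [ 0.4178  1.6785 -0.3065] 0.3594103908431867 12.05 rise (np.float64(0.03322912869829253), np.float64(0.8906683565119655))
[ 0.5792 -0.2418  0.1912] [-8.575   2.0268 -0.5107] [ 0.4542  1.6523 -0.2756] 0.3608099778987601 12.1 rise (np.float64(0.03322673540709953), np.float64(0.8908126681408579))
```

View pics/cmp.png

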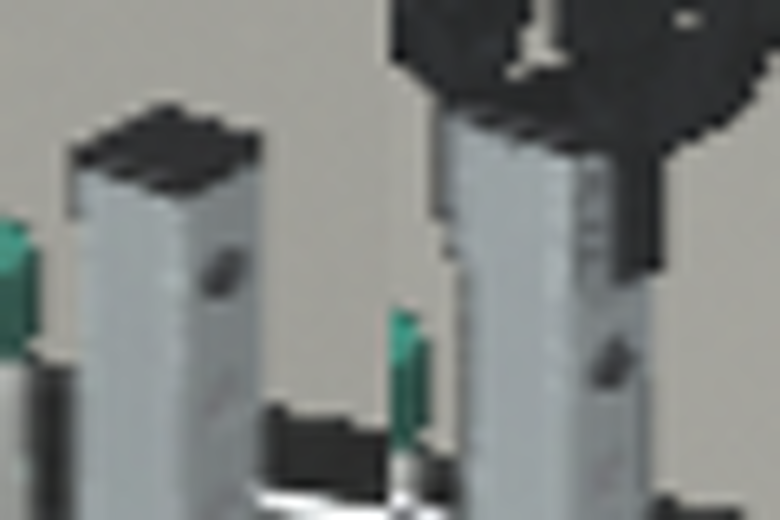

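>>> move_arm(series=[[0,0,-0.03,0],[0,0,-0.06,0],[0,0,-0.09,0],[0,0,-0.12,0],[0,0,-0.15,0],[0,0,-0.18,0],[0,0,-0.2,0],[0,0,-0.2,0],[0,0,-0.2,0],[0,0,-0.2,0]])

```text
clock: 13.2
tcp_pos: [0.5793, -0.2419, 0.1909]
orientation: [0.0, 0.993, -0.12, 0.001]
wrist_force: [-11.4, 3.6, 6.5]
finger_gap: 0.355
```

```bash
python3 hz.py 9
```

```text
[ 0.5793 -0.2419  0.1909] [-11.4407   3.6373   6.5403] [ 0.6569  2.225  -0.2459] 0.35511012182365537 13.2 rise (np.float64(0.03302765445573354), np.float64(0.8896970802124644))
```

>>> move_arm(series=[[-0.04,0.01,0,0],[-0.08,0.02,0,0],[-0.12,0.03,-0.02,0],[-0.15,0.04,-0.04,0],[-0.15,0.04,-0.06,0],[-0.15,0.04,-0.08,0],[-0.15,0.04,-0.1,0],[-0.15,0.04,-0.1,0],[-0.15,0.04,-0.1,0],[-0.15,0.04,-0.1,0]])

```text
clock: 14.25
tcp_pos: [0.579, -0.2418, 0.1908]
orientation: [0.001, 0.993, -0.12, 0.002]
wrist_force: [-8.1, 2.8, 6.3]
finger_gap: 0.359
```

```bash
python3 hz.py 10
```

```text
[ 0.579  -0.2418  0.1908] [-8.0682  2.7611  6.3497] [ 0.6575  2.0845 -0.3226] 0.35889576930472095 14.25 rise (np.float64(0.03290251927087651), np.float64(0.8871753925632697))
```

>>> move_arm(series=[[0,0,-0.03,0],[0,0,-0.06,0],[0,0,-0.09,0],[0,0,-0.12,0],[0,0,-0.15,0],[0,0,-0.15,0],[0,0,-0.15,0],[0,0,-0.15,0],[0,0,-0.15,0],[0,0,-0.15,0]])

```text
clock: 15.3
tcp_pos: [0.5791, -0.2418, 0.1906]
orientation: [0.001, 0.993, -0.12, 0.002]
wrist_force: [-10.7, 3.8, 11.7]
finger_gap: 0.361
```

```bash
python3 hz.py 11
```

```text
[ 0.5791 -0.2418  0.1906] [-10.7335   3.811   11.7209] [ 0.799   2.4245 -0.3154] 0.3608956360021442 15.3 rise (np.float64(0.03280270358501869), np.float64(0.8864762211342777))
```

>>> move_arm(series=[[0,0,0.1,0],[0,0,0.2,0],[0,0,0.3,0],[0,0,0.4,0],[0,0,0.4,0],[0,0,1,0],[0,0,2.5,0],[0,0,4.5,0],[0,0,6.5,0],[0,0,8.5,0]], gripper=-1)

```text
clock: 16.35
tcp_pos: [0.5783, -0.2416, 0.2688]
orientation: [0.0, 0.993, -0.12, 0.0]
wrist_force: [0.2, 0.3, -0.5]
finger_gap: 1.0
```

```bash
python3 hz.py 12; python3 hz.py 13;python3 - <<'E'
import cv2,numpy as np
from station import camera
a=cv2.imread("pics/side0.png")[160:200,280:310];b=camera("side")[153:193,280:310,::-1]
cv2.imwrite("pics/cmp2.png",cv2.resize(np.hstack([a,b]),(780,520),interpolation=cv2.INTER_CUBIC))
E
```

```text
[ 0.5783 -0.2416  0.2688] [ 0.2142  0.2812 -0.5126] [-0.0299  0.0353  0.0038] 1.0002795934673057 16.35 rise (np.float64(0.03297373348740444), np.float64(0.8907307043676809))
[ 0.5801 -0.2424  0.2733] [ 1.4154 -0.3512  3.4496] [-0.0201 -0.0176  0.0396] 1.000176297651337 16.4 rise (np.float64(0.032974100793081745), np.float64(0.8904368276120793))
```

View pics/cmp2.png

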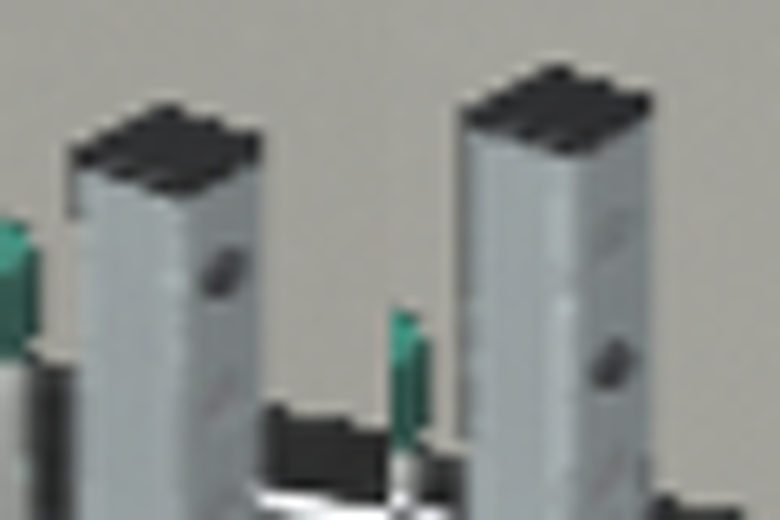

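>>> move_arm(series=[[0.1,-0.02,-0.2,0],[0.1,-0.02,-0.5,0],[0.1,-0.02,-1,0],[0.1,-0.02,-1.5,0],[0.1,-0.02,-1.9,0],[0.1,-0.02,-2.2,0],[0.1,-0.02,-2.2,0],[0.1,-0.02,-2.2,0],[0.1,-0.02,-2.2,0],[0.1,-0.02,-2.2,0]], gripper=1)

```text
clock: 17.5
tcp_pos: [0.5792, -0.2417, 0.2452]
orientation: [0.0, 0.993, -0.12, 0.0]
wrist_force: [0.3, 0.0, -0.3]
finger_gap: 0.0
```

```bash
python3 hz.py 14
```

```text
[ 0.5792 -0.2417  0.2452] [ 0.3403  0.0278 -0.2837] [0.0074 0.0065 0.0297] 0.0004550327756146073 17.5 rise (np.float64(0.03297219155476966), np.float64(0.8904601346189789))
```

>>> move_arm(series=[[0,0,-0.2,0],[0,0,-0.45,0],[0,0,-0.65,0],[0,0,-0.8,0],[0,0,-0.9,0],[0,0,-0.97,0],[0,0,-1.04,0],[0,0,-1.1,0],[0,0,-1.15,0],[0,0,-1.2,0]])

```text
clock: 18.55
tcp_pos: [0.5792, -0.2417, 0.2337]
orientation: [0.0, 0.993, -0.12, 0.0]
wrist_force: [-2.0, -0.1, 5.4]
finger_gap: 0.001
```

```bash
python3 hz.py 15
```

```text
[ 0.5792 -0.2417  0.2337] [-1.983  -0.0981  5.4092] [ 0.1463  0.3336 -0.0343] 0.00143065875587709 18.55 rise (np.float64(0.03297211682549999), np.float64(0.8892971807392128))
```

>>> move_arm(series=[[0,0,-0.03,0],[0,0,-0.06,0],[0,0,-0.09,0],[0,0,-0.12,0],[0,0,-0.14,0],[0,0,-0.14,0],[0,0,-0.14,0],[0,0,-0.14,0],[0,0,-0.14,0],[0,0,-0.14,0]])

```text
clock: 19.6
tcp_pos: [0.5792, -0.2417, 0.2335]
orientation: [0.0, 0.993, -0.12, 0.001]
wrist_force: [-4.0, 0.7, 8.9]
finger_gap: 0.003
```

```bash
python3 hz.py 16
```

```text
[ 0.5792 -0.2417  0.2335] [-4.035   0.6855  8.9221] [ 0.296   0.5848 -0.0107] 0.0033374631354646453 19.6 rise (np.float64(0.032872885439251466), np.float64(0.8872474873872189))
```

>>> move_arm(series=[[0,0,-0.02,0],[0,0,-0.04,0],[0,0,-0.06,0],[0,0,-0.07,0],[0,0,-0.07,0],[0,0,-0.07,0],[0,0,-0.07,0],[0,0,-0.07,0],[0,0,-0.07,0],[0,0,-0.07,0]])

```text
clock: 20.65
tcp_pos: [0.5793, -0.2418, 0.2334]
orientation: [0.0, 0.993, -0.12, 0.001]
wrist_force: [-3.6, 1.8, 10.9]
finger_gap: 0.001
```

```bash
python3 hz.py 17
```

```text
[ 0.5793 -0.2418  0.2334] [-3.577   1.7735 10.9345] [0.3306 0.7613 0.009 ] 0.0007964828974218721 20.65 rise (np.float64(0.03283421083183391), np.float64(0.8851097725127471))
```

>>> move_arm(series=[[0,0,1.5,0],[0,0,4,0],[-1,2.5,5,0],[-3,7,5,0],[-4.8,12,5,0],[-6.6,17,5,0],[-8.4,22,5,0],[-10.2,27,4,0],[-12,31.5,2,0],[-13.4,36,0,0]])

```text
clock: 21.7
tcp_pos: [0.4496, 0.1055, 0.2378]
orientation: [-0.001, 0.993, -0.12, 0.002]
wrist_force: [0.9, -0.2, -0.5]
finger_gap: -0.005
```

>>> move_arm(series=[[-0.7,2.3,-1,0],[-1.4,4.5,-2.5,0],[-1.4,4.5,-4,0],[-1.4,4.5,-5.5,0],[-1.4,4.5,-6.5,0],[-1.4,4.5,-7,0],[-1.4,4.5,-7,0],[-1.4,4.5,-7,0],[-1.4,4.5,-7,0],[-1.4,4.5,-7,0]], gripper=-1)

```text
clock: 22.7
tcp_pos: [0.4364, 0.1488, 0.1677]
orientation: [-0.0, 0.993, -0.12, 0.001]
wrist_force: [-0.3, 0.6, 0.2]
finger_gap: 0.997
```

```bash
python3 - <<'E'
from h import *
np.set_printoptions(precision=4,suppress=True)
s=monitor.read_state();im=camera("wrist");cv2.imwrite("pics/w20.png",im[:,:,::-1])
print(s['tcp_pos'],s['wrist_force'],s['clock'],s['finger_gap'])
for d in models.place_of("wrist","cup")[:3]: print(d['conf'],d['uv'],onz("wrist",d['uv'],0,s))
for d in models.trace("wrist","cup")[:3]:
    ys,xs=np.where(d['pixels']);print(d['conf'],xs.min(),xs.max(),ys.min(),ys.max())
E
```

```text
[0.4364 0.1488 0.1677] [-0.3074  0.563   0.1907] 22.7 0.997113177056519
0.78 [259.1, 299.0] [0.3877 0.0419 0.    ]
0.65 [272.7, 177.8] [0.4323 0.161  0.    ]
0.96 240 307 151 218
0.94 223 283 281 352
```

View pics/w20.png

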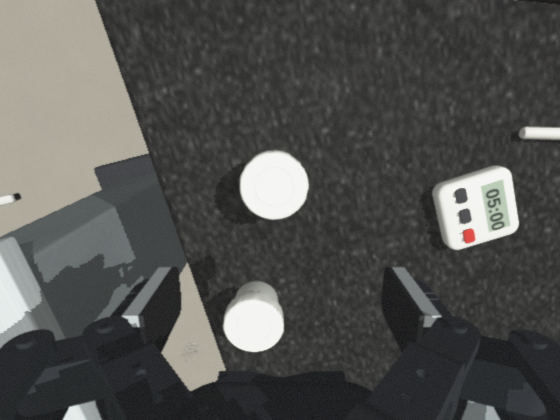

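```bash
python3 - <<'E'
from h import *
np.set_printoptions(precision=4,suppress=True)
s=monitor.read_state();print(s['tcp_pos'])
for v in (184.5,185.5): print(onz("wrist",(273.7,v),.047,s))
print(onz("top",(150+201/6,230+184/6),.047))
E
```

```text
[0.4361 0.1487 0.1674]
[0.4348 0.1648 0.047 ]
[0.4346 0.164  0.047 ]
[0.4329 0.1596 0.047 ]
```

>>> move_arm(series=[[-0.1,0.7,-1.5,0],[-0.2,1.4,-3.5,0],[-0.2,1.4,-6,0],[-0.2,1.4,-8.5,0],[-0.2,1.4,-11,0],[-0.2,1.4,-13,0],[-0.2,1.4,-14.4,0],[-0.2,1.4,-15.2,0],[-0.2,1.4,-15.4,0],[-0.2,1.4,-15.4,0]])

```text
clock: 23.85
tcp_pos: [0.4341, 0.1628, 0.0132]
orientation: [-0.0, 0.993, -0.12, 0.0]
wrist_force: [0.3, -0.9, -0.4]
finger_gap: 0.998
```

>>> move_arm(series=[[0,0,0,0],[0,0,0,0],[0,0,0,0],[0,0,0,0],[0,0,0,0],[0,0,0,0],[0,0,0,0],[0,0,0,0],[0,0,0,0],[0,0,0,0]], gripper=1, squeeze=20)

```text
clock: 24.85
tcp_pos: [0.4348, 0.163, 0.014]
orientation: [-0.0, 0.993, -0.12, 0.001]
wrist_force: [-1.0, -0.2, 5.6]
finger_gap: 0.641
```

```bash
python3 - <<'E'
from h import *
np.set_printoptions(precision=4,suppress=True)
s=monitor.read_state();im=camera("wrist");cv2.imwrite("pics/w21.png",im[:,:,::-1])
print(s['tcp_pos'],s['wrist_force'],s['clock'],s['finger_gap']*85)
E
```

```text
[0.4348 0.163  0.014 ] [-0.9799 -0.1868  5.5615] 24.85 54.442994533377366
```

View pics/w21.png

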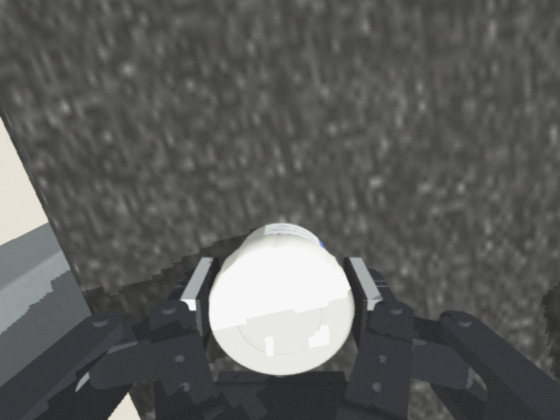

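>>> move_arm(series=[[0,0,1,0],[0,0,3.5,0],[0,0,7,0],[0,0,10.5,0],[0,0,14,0],[0,0,16.5,0],[0,-0.5,18,0],[0,-2,18,0],[0.6,-5,18,0],[2,-8.5,18,0]])

```text
clock: 25.9
tcp_pos: [0.4532, 0.0776, 0.1936]
orientation: [-0.0, 0.993, -0.119, 0.0]
wrist_force: [1.4, 0.4, -0.2]
finger_gap: 0.643
```

>>> move_arm(series=[[2.2,-3.5,0,0],[4.5,-7,0,0],[6.8,-10.5,0,0],[9,-14,0,0],[11.2,-17.2,0,0],[13,-19.8,0,0],[14.2,-21.6,0,0],[14.8,-22.4,0,0],[14.8,-22.4,0,0],[14.8,-22.4,0,0]])

```text
clock: 26.9
tcp_pos: [0.6012, -0.1455, 0.1928]
orientation: [-0.0, 0.993, -0.12, -0.001]
wrist_force: [0.2, 0.0, 0.4]
finger_gap: 0.641
```

```bash
python3 - <<'E'
from h import *
np.set_printoptions(precision=4,suppress=True)
s=monitor.read_state();im=camera("wrist");cv2.imwrite("pics/w22.png",im[:,:,::-1]);b=camera("side")
cv2.imwrite("pics/s22.png",cv2.resize(b[100:260,200:360,::-1],(600,600),interpolation=3))
print(s['tcp_pos'],s['wrist_force'],s['clock'],s['finger_gap']*85)
E
```

```text
[ 0.6012 -0.1455  0.1928] [0.2382 0.0298 0.352 ] 26.9 54.44983555665532
```

View pics/w22.png

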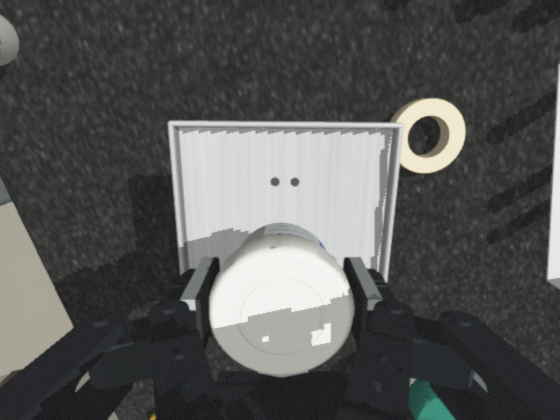

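View pics/s22.png

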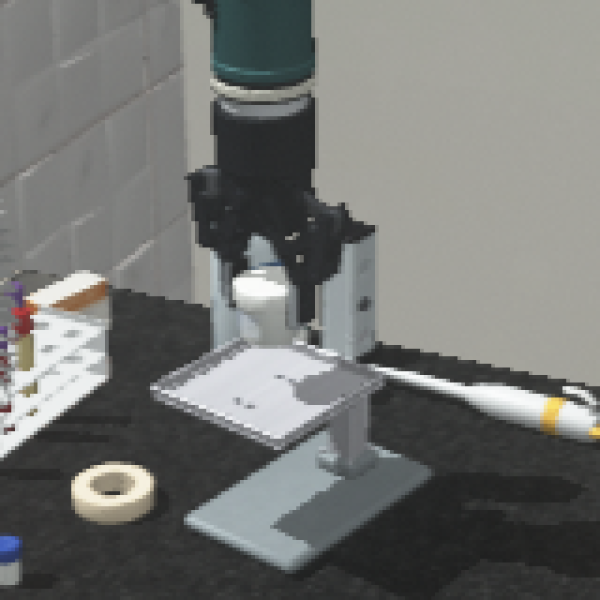

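```bash
python3 - <<'E'
from h import *
np.set_printoptions(precision=4,suppress=True)
s=monitor.read_state();q=s["orientation"];M=R.from_quat([q[1],q[2],q[3],q[0]]).as_matrix()
for u in [(171,124),(403,125),(286,124)]: print(M.T@(onz("wrist",u,.140,s)-s['tcp_pos']))
E
```

```text
[-0.0604 -0.0647  0.0531]
[ 0.0681 -0.0641  0.053 ]
[ 0.0033 -0.0647  0.053 ]
```

>>> move_arm(series=[[0.1,-0.02,-0.5,0],[0.2,-0.05,-1.2,0],[0.3,-0.07,-2,0],[0.3,-0.07,-2.7,0],[0.3,-0.07,-3.3,0],[0.3,-0.07,-3.8,0],[0.3,-0.07,-4.1,0],[0.3,-0.07,-4.4,0],[0.3,-0.07,-4.6,0],[0.3,-0.07,-4.65,0]])

```text
clock: 28.0
tcp_pos: [0.6049, -0.147, 0.1464]
orientation: [-0.0, 0.993, -0.12, -0.0]
wrist_force: [0.3, 0.2, -1.5]
finger_gap: 0.643
```

```bash
python3 - <<'E'
from h import *
np.set_printoptions(precision=4,suppress=True)
b=camera("side");s=monitor.read_state()
cv2.imwrite("pics/s23.png",cv2.resize(b[120:240,220:340,::-1],(600,600),interpolation=3))
print(s['tcp_pos'],s['wrist_force'],s['clock'],s['finger_gap']*85)
E
```

```text
[ 0.6049 -0.147   0.1464] [-0.1513 -0.1114 -0.3515] 28.05 54.62466911141383
```

View pics/s23.png

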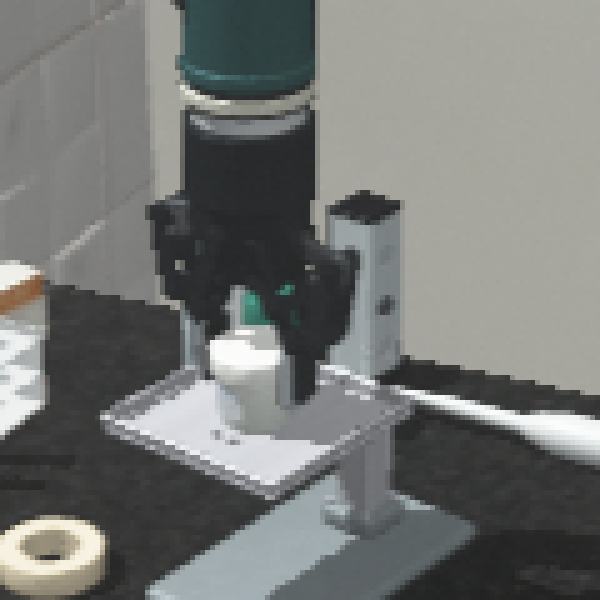

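>>> move_arm(series=[[0,0,-0.03,0],[0,0,-0.06,0],[0,0,-0.1,0],[0,0,-0.1,0],[0,0,-0.1,0],[0,0,-0.1,0],[0,0,-0.1,0],[0,0,-0.1,0],[0,0,-0.1,0],[0,0,-0.1,0]])

```text
clock: 29.05
tcp_pos: [0.605, -0.147, 0.1457]
orientation: [0.0, 0.993, -0.12, 0.0]
wrist_force: [-1.7, 0.9, 3.4]
finger_gap: 0.639
```

Contact (3.4 N). Release gently to a part opening, then rise.

>>> move_arm(series=[[0,0,0,0],[0,0,0,0],[0,0,0,0],[0,0,0,0],[0,0,0,0],[0,0,0.2,0],[0,0,0.7,0],[0,0,1.5,0],[0,0,2.5,0],[0,0,3.5,0]], gripper=-0.7)

```text
clock: 30.05
tcp_pos: [0.6052, -0.147, 0.1818]
orientation: [0.0, 0.993, -0.12, 0.0]
wrist_force: [0.3, 0.4, 0.5]
finger_gap: 0.85
```

```bash
python3 - <<'E'
from h import *
np.set_printoptions(precision=4,suppress=True)
b=camera("side");s=monitor.read_state()
cv2.imwrite("pics/s24.png",cv2.resize(b[120:240,220:340,::-1],(600,600),interpolation=3))
print(s['tcp_pos'],s['wrist_force'],s['clock'],s['finger_gap']*85)
E
```

```text
[ 0.6064 -0.1474  0.1841] [ 0.4863 -0.5548  1.1863] 30.1 72.37656240108943
```

View pics/s24.png

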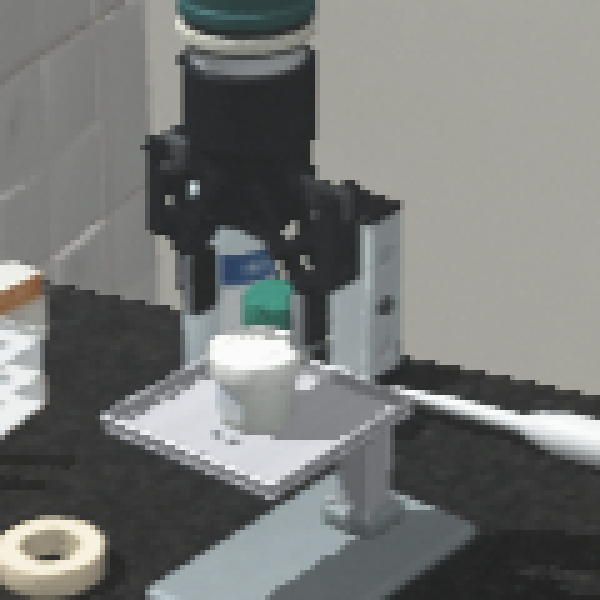

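Cup stands on the tray. Retreat up and away toward the robot, then check.

>>> move_arm(series=[[0,0,2,0],[0,0,5,0],[0,0,8.5,0],[-1,-1,11,0],[-4,-3,12,0],[-7,-6,12,0],[-10,-9,12,0],[-12,-12,12,0],[-13.5,-14,12,0],[-14,-15,12,0]])

```text
clock: 31.1
tcp_pos: [0.4636, -0.2986, 0.3013]
orientation: [0.0, 0.993, -0.121, 0.0]
wrist_force: [-0.1, -0.6, -0.4]
finger_gap: 0.846
```

```bash
python3 - <<'E'
from h import *
np.set_printoptions(precision=4,suppress=True)
b=camera("side");t=camera("top");s=monitor.read_state()
cv2.imwrite("pics/s25.png",np.hstack([cv2.resize(b[120:240,220:320,::-1],(400,480),interpolation=3),cv2.resize(t[130:250,250:350,::-1],(400,480),interpolation=3)]))
print(s['tcp_pos'],s['wrist_force'],s['clock'],s['finger_gap']*85)
for n in("top","side"):
  for d in models.place_of(n,"cup")[:3]: print(n,d['conf'],d['uv'],onz(n,d['uv'],.132),onz(n,d['uv'],0))
E
```

```text
[ 0.4646 -0.298   0.301 ] [ 0.5243  0.08   -0.2007] 31.2 71.55212981716143
top 0.65 [215.3, 196.4] [0.5913 0.0644 0.132 ] [0.6055 0.0854 0.    ]
top 0.56 [304.2, 189.8] [ 0.6065 -0.1514  0.132 ] [ 0.6225 -0.1569  0.    ]
top 0.56 [229.5, 281.5] [0.3862 0.0287 0.132 ] [0.3753 0.0454 0.    ]
side 0.95 [316.0, 298.4] [0.3271 0.1985 0.132 ] [0.3846 0.046  0.    ]
side 0.8 [271.2, 201.4] [ 0.6126 -0.1608  0.132 ] [ 0.7221 -0.3788  0.    ]
```

View pics/s25.png

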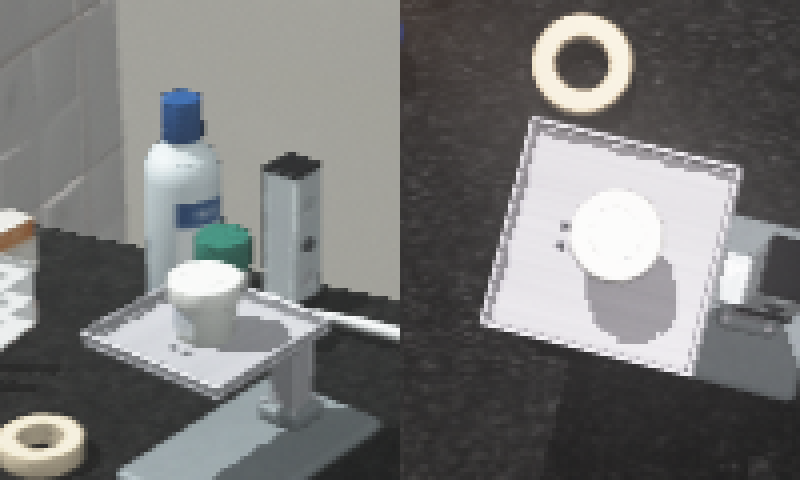

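The cup is upright in the middle of the tray. The tray is still latched with the button showing, and the arm is clear, so I'm handing in.

```bash
python3 - <<'E'
from station import robot
print(robot.close_job())
E
```

```text
the job is handed in; nothing more can be done
None
```

The tray is locked one hole up, and the specimen cup stands upright near the middle of it. I handed the job in at about 31 s; the system gave no verdict.

- **Raising:** I pinched both buttons flush with a 25 N grip and slid the sleeve up. The side camera put the rise at about 33 mm, so the floor is near 132 mm. The pull briefly read 24 N when the sleeve first broke loose, and about 4 to 5 N around the new holes.
- **Lock check:** I tugged the gripped sleeve down to about 12 N. Because that pull also carried a sideways force of up to 11 N, I then pressed on the sleeve top with shut fingers up to about 11 N. The tray did not sink either time.
- **Cup:** I took the left cup at (0.43, 0.16), the farther of the two, and set it within about 1 cm of the tray's middle. The arm is raised clear of everything.

**Less certain:**
- Only the front button was visible in the new hole. That the back one snapped out is inferred from the hold and the balanced press.
- I did not re-measure the stand or the bystanders. The stand, tape, canister and pipette looked in place in the camera views; I did not check the timer in the final pictures.
- The last network check listed a low-confidence "cup" at the timer's position, which I took for a mislabel.

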